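# Press breaker contact arms with the hydraulic hand pump

## Robot

A 6-joint arm with a two-finger parallel gripper is mounted at the origin on the work surface. World frame = base frame: x ahead of the robot, y to its left, z up, the work surface at z = 0. Lengths are in m, angles in rad, forces in N, time in s.
With the tool pointing down it reaches from about 0.325 to 0.9 m from the base axis. Payload 6.1 kg.
Tool frame: the origin (TCP) lies midway between the tips of the shut fingers; the grasp point (between the pads) lies 19 mm behind it; z points along the fingers, y is the line along which they close (so a half turn about z gives the same grasp; the last joint's range is limited). The gripper opens to 85 mm and grips with 20 to 120 N. Pads are 22 mm wide; open, the fingers measure 114 mm over their backs; the gripper's body (76 mm by 85 mm) begins 54 mm behind the grasp point. The pads swing forward as they close: fully open they stand 13 mm farther back than shut.
Start: joints at [1.142, 0.22, 1.526, -0, 1.395, -0.126], TCP at [0.186, 0.597, 0.231] pointing down, gripper open.
Joint ranges: [-2.98, 2.98], [-0.91, 2.08], [0.09, 2.57], [-1.24, 4.39], [0.2, 2.65], [-2.68, 2.68]. Speed limits (rad/s): [2.57, 2.57, 3.01, 3.14, 3.14, 3.14].

## Interface

Orientations are given as [roll, pitch, yaw] about the fixed x, y, z axes, in that order (R = Rz(yaw) Ry(pitch) Rx(roll)).
In Python, from plant import movep, move_l, set_joints, gripper_to, hold, inverse_kinematics, observe, get_image, get_calibration, Unreachable, job_done gives the robot as it stands. Calls block until the motion is done:
- movep(position, orientation): joint-space move of the TCP to a pose.
- move_l(position, feed=0.15, rotation=None, max_force=None): straight line of the TCP; rotation=None keeps the orientation; feed is the mean speed in m/s. With max_force (N) it stops when the force on the tool has changed by that much, and returns True; else False.
- set_joints(angles): joint-space move.
- gripper_to(opening, f_grip=None): finger opening in m; f_grip is the grip in N (None keeps the last); returns when the fingers have stopped.
- hold(seconds).
- inverse_kinematics(position, orientation): joint angles nearest the present ones, or None.
- observe(): the state.
- get_image(name): name is "scene" or "top" or "wrist"; returns (picture, depth): 480x640x3 uint8, red, green, blue; 480x640 float32, m along the optical axis (not along the pixel's ray), 0 where there is no reading.
- get_calibration(name): a dict with "intrinsics" (3x3 intrinsics, pixels), "world_from_camera" (4x4, takes a point from camera to world coordinates). Camera axes: x right, y down, z forward; pixel columns grow to the right and rows downward; lengths in m; the calibration is good to about 2 mm. A picture is of the moment at which its call begins: read the wrist's pose just before it. get_calibration takes no time and is no camera call; for the wrist camera it gives the pose at the moment of the call.
A pose or a line that the arm cannot do raises Unreachable and nothing moves.
- job_done(): hands the job in; it is judged then, once.
The state is a dict: "time_s": time; "q": joint angles; "joint_velocities": joint speeds; "joint_torque": joint torques, N m; "eef_pos": TCP position; "tcp_rot": TCP orientation; "ft_force": force on the tool from outside, world axes, zero at the start; "torque": the same for the moment, N m; "opening": finger opening in m; "grasp_force": force on a finger pad.
Only numpy, scipy, OpenCV 4.12 (cv2) and the standard library are available. Lean on these libraries where they do the work, as an engineer would, in place of code of your own. Each camera call takes 0.05 s, during which the arm holds its last target. There are 200 camera calls.

## Task

Take every contact arm out of the blue tray and push its copper stem through a free hole of the steel press flange, from the side with the blue ledge, until its black head sits against the flange. When all are in, press them with the hand pump: four full strokes of its lever, each fully down and then let fully back up. Then pull all the arms out again and lay them flat in the compartments of the tray; leave the wrench, the can and the screwdriver alone.

Things in the scene. Friction and masses are not known exactly. Their poses are not given: they have to be found in the camera images.
- arm0: contact arm (2 or 3 of 3 present): black head 50 x 34 x 34 mm, on its +x face a copper stem, 16 mm diameter, 110 mm long, bevelled tip; about 0.3 kg, balancing in the head, so it lies level on the head. Origin: centre of the head's underside, x towards the tip (head x = -25 to 25 mm, stem axis z = 17 mm). Starts in a tray compartment, stem about along the tray's +y
- arm1: contact arm (2 or 3 of 3 present): black head 50 x 34 x 34 mm, on its +x face a copper stem, 16 mm diameter, 110 mm long, bevelled tip; about 0.3 kg, balancing in the head, so it lies level on the head. Origin: centre of the head's underside, x towards the tip (head x = -25 to 25 mm, stem axis z = 17 mm). Starts in a tray compartment, stem about along the tray's +y
- arm2: contact arm (2 or 3 of 3 present): black head 50 x 34 x 34 mm, on its +x face a copper stem, 16 mm diameter, 110 mm long, bevelled tip; about 0.3 kg, balancing in the head, so it lies level on the head. Origin: centre of the head's underside, x towards the tip (head x = -25 to 25 mm, stem axis z = 17 mm). Starts in a tray compartment, stem about along the tray's +y
- arm0_face (a point): on arm0: the centre of the head's front face, where the stem starts (on the stem axis); axes as the arm's
- arm1_face (a point): on arm1: the centre of the head's front face, where the stem starts (on the stem axis); axes as the arm's
- arm2_face (a point): on arm2: the centre of the head's front face, where the stem starts (on the stem axis); axes as the arm's
- arm0_tip (a point): on arm0: the end of the stem, on its axis, 110 mm from the face
- arm1_tip (a point): on arm1: the end of the stem, on its axis, 110 mm from the face
- arm2_tip (a point): on arm2: the end of the stem, on its axis, 110 mm from the face
- clamp: fixed press fixture, 205 mm wide along y. Origin: on the bench under the flange's front face; stems go in along +x. Steel flange x = 0 to 15 mm, top at 98 mm, with three through-holes 22 mm across, 68 mm apart along y, axes along x at 75 mm height. In front (x = -62 to 0) a blue ledge, top at 55 mm, carries the heads. Behind, to x = 105, a block 40 mm high
- hole0 (a point): centre of the mouth of a flange hole (at y = +68 mm of the clamp) in the front face; axes as the clamp's. A head resting on the ledge has its axis 3 mm lower, which is fine
- hole1 (a point): centre of the mouth of a flange hole (the middle one) in the front face; axes as the clamp's. A head resting on the ledge has its axis 3 mm lower, which is fine
- hole2 (a point): centre of the mouth of a flange hole (at y = -68 mm of the clamp) in the front face; axes as the clamp's. A head resting on the ledge has its axis 3 mm lower, which is fine
- tray: fixed blue tray, 280 x 190 mm, floor 5 mm thick, walls and dividers 5 mm thick with their tops 14 mm above the bench, three compartments side by side along its x (centres 92 mm apart). Origin: centre of its underside. The tray may be on the left or the right, with the pump on the other side
- pump: fixed hydraulic hand pump: blue body on a plate 175 x 100 mm, with two cheeks 147 mm high. Origin on the bench; its body lies at x = 20 to 195 mm and the lever reaches out along its -x
- lever_pivot (a point): the lever's hinge axis, along the pump's y, 130 mm above the bench
- lever_grip (a point): middle of the lever's black rubber grip (30 mm diameter, 100 mm long, from 115 to 215 mm from the pivot), 175 mm from the pivot, on the grip's centre line; moves with the lever
- lever (a joint): pump lever angle: 0 = fully up (rising 30 degrees to its free end, grip centre 218 mm above the bench), 0.75 rad = fully down at its stop (13 degrees below level). A spring lifts it back by itself in about 1 s; pressing the grip down takes 5 to 15 N. Full stroke: past 0.66 down, under 0.07 up
- wrench: bystander: steel wrench 170 mm long on the bench between robot and tray or pump, origin in its underside
- grease_can: bystander: closed can 66 mm diameter, 100 mm high, on the bench near the robot, origin centre of its underside
- driver: bystander: screwdriver 180 mm long on the bench between robot and fixture, origin in its underside
Not all that is in view belongs to the job. Leave any pink or yellow look-alike of the arm2 alone. Leave any white look-alike of the arm0 alone.

How it is judged:
By the outcome, as a careful person would: the job done as asked, in the order asked, and still so for the second after the job is handed in, with the robot touching nothing.
Of arm0, arm1, arm2 only 2 to 3 are there at a start; the rules pass over those that are not, and their reading is None.
At some moment in a run one of arm0, arm1, arm2 may be knocked a few centimetres aside while the robot is not near it.
Once in a run the grip may slacken for a moment while it holds something.
It also fails if it takes over 210 s, if anything falls off the work surface, if the arm or the gripper's body presses on something with over 40 N, if the wrist force passes 120 N, or if a joint passes its speed limit or range.

## Working session

There is one attempt and no reset: what is moved stays moved. The work goes in short steps, each a Python script; the robot and the scene stay as the last script left them, time stands still between calls to the robot, and variables do not carry over. Pictures are saved under pics/ and viewed, at most 14 in all, crops included, and the job is handed in when it is done.

```bash
ls; mkdir -p pics; python3 - <<'E'
from plant import *
import cv2,numpy as np
for n in ("top","scene"):
    p,d=get_image(n); cv2.imwrite(f"pics/{n}0.png",p[:,:,::-1]); np.save(f"pics/{n}0.npy",d)
    c=get_calibration(n); print(n,np.round(c["intrinsics"],1).tolist(),np.round(c["world_from_camera"],3).tolist())
s=observe();print(s["time_s"],s["tcp_rot"],s["ft_force"],s["eef_pos"])
E
```

```text
pics
top [[581.8, 0.0, 315.5], [0.0, 581.8, 238.4], [0.0, 0.0, 1.0]] [[-0.022, -0.992, 0.125, 0.331], [-1.0, 0.022, 0.004, -0.075], [-0.007, -0.125, -0.992, 1.476], [0.0, 0.0, 0.0, 1.0]]
scene [[488.5, 0.0, 317.5], [0.0, 488.5, 242.3], [0.0, 0.0, 1.0]] [[-0.82, 0.379, -0.429, 1.051], [0.572, 0.531, -0.625, 0.714], [-0.009, -0.758, -0.652, 0.987], [0.0, 0.0, 0.0, 1.0]]
0.1 [-3.13986738e+00 -2.49210020e-04  2.83879714e+00] [-0.23579623  0.66749386 -1.32564966] [0.1861417  0.59607204 0.23031278]
```

View pics/top0.png

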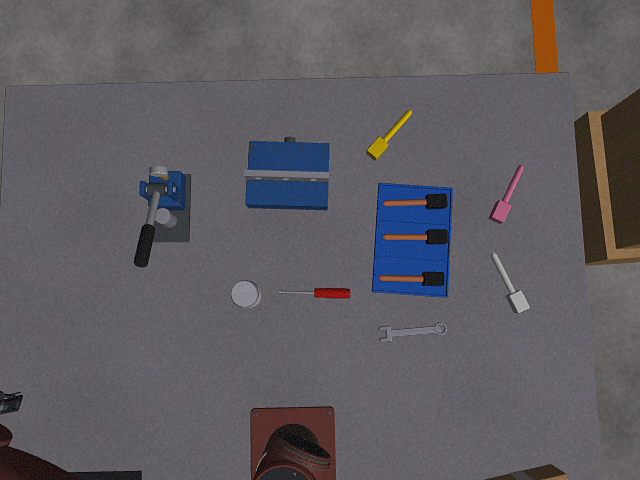

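View pics/scene0.png

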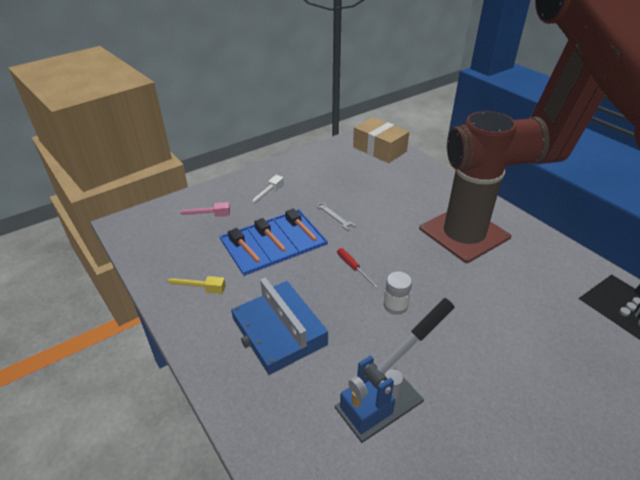

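Candidates in the top view: black/copper arms with heads at (436,202), (436,237) and (432,279), all in the tray. The look-alikes are yellow (376,148), pink (500,212) and white (518,302), which I'll leave alone. Clamp at (288,175), pump on the left with its grip at (145,245).

Next: measure from depth.

```bash
cat > h.py <<'E'
from plant import *
import numpy as np, cv2
def cloud(n):
    T0=get_calibration(n); p,d=get_image(n); K=T0["intrinsics"];T=T0["world_from_camera"]
    v,u=np.mgrid[:480,:640]
    P=np.stack([(u-K[0,2])/K[0,0]*d,(v-K[1,2])/K[1,1]*d,d],-1)@T[:3,:3].T+T[:3,3]
    P[d==0]=np.nan
    return p.astype(int),P
def crop(p,r0,r1,c0,c1,f,name):
    cv2.imwrite(name,cv2.resize(p[r0:r1,c0:c1,::-1].astype(np.uint8),None,fx=f,fy=f,interpolation=cv2.INTER_CUBIC))
def rect(pts):
    (c,s,a)=cv2.minAreaRect((pts[:,:2]*1000).astype(np.float32)); return np.round(c,1),np.round(s,1),round(a,2)
def arms(p,P):
    "copper stems + dark heads in region near the tray -> list of (headxy, yaw)"
    r,g,b=p[...,0],p[...,1],p[...,2]
    return r,g,b
E
python3 - <<'E'
from h import *
p,P=cloud("top"); q,Q=cloud("scene")
crop(p,175,305,360,465,5,"pics/tray.png")
crop(q,270,380,225,335,5,"pics/clamp.png")
for nm,X in(("top",P),("scene",Q)):
    print(nm)
    x,y,z=X[...,0],X[...,1],X[...,2]
    bench=(x>.35)&(x<.5)&(y>.2)&(y<.4)&(abs(z)<.02); print("bench z",np.median(z[bench]),z[bench].std())
    # clamp region
    m=(x>.4)&(x<.8)&(y>-.15)&(y<.2)&(z>.085)&(z<.11); print("flange top",m.sum(),np.median(z[m]),rect(X[m]))
    m=(x>.4)&(x<.8)&(y>-.15)&(y<.2)&(z>.047)&(z<.062); print("ledge",m.sum(),np.median(z[m]),rect(X[m]))
    m=(x>.4)&(x<.8)&(y>-.15)&(y<.2)&(z>.033)&(z<.046); print("block",m.sum(),np.median(z[m]),rect(X[m]))
    pic=p if nm=="top" else q
    r,g,b=pic[...,0],pic[...,1],pic[...,2]
    cop=(r>1.35*b)&(r>80)&(g<.8*r)&(g>.4*r)&(y<-.15)&(y>-.45)&(x>.3)&(x<.7)&(z<.06)
    blk=(pic.max(-1)<55)&(y<-.15)&(y>-.45)&(x>.3)&(x<.7)&(z>.028)&(z<.06)
    for k,mm in(("cop",cop),("blk",blk)):
        n,L,S,C=cv2.connectedComponentsWithStats(mm.astype(np.uint8))
        for i in range(1,n):
            if S[i,4]>60: print(k,np.round(C[i]),S[i,4],rect(X[L==i]),np.round(np.median(X[L==i],0),4))
    bl=(b>1.3*r)&(b>80)&(y<-.15)&(y>-.45)&(x>.25)&(x<.75)&(z<.03)
    print("tray",rect(X[bl]))
    m=(y>.15)&(y<.6)&(x>.3)&(x<.85)&(z>.15)&(z<.25)&(pic.max(-1)<70)
    print("grip",m.sum(),rect(X[m]) if m.sum() else 0, np.nanmin(X[m],0),np.nanmax(X[m],0))
E
```

```text
top
bench z -0.0001113752549311009 0.003208499942204185
flange top 664 0.09715450418849358 (array([533.8,   9.6]), array([205.3, 284.2]), 85.39)
ledge 2110 0.05472157684469248 (array([674.4,  -1.9]), array([205.1, 161.9]), 87.14)
block 2330 0.03964889560929308 (array([685. ,  -2.3]), array([204.9, 182. ]), 86.84)
cop [405. 202.] 232 (array([ 601.2, -295.8]), array([ 14.5, 108.7]), 0.38) [ 0.6001 -0.2946  0.0287]
cop [405. 237.] 257 (array([ 513.7, -292.3]), array([108.5,  14.1]), 88.91) [ 0.513  -0.2929  0.0289]
cop [401. 278.] 238 (array([ 409.9, -278.3]), array([107. ,  13.4]), 87.05) [ 0.4096 -0.2789  0.0283]
blk [436. 200.] 276 (array([ 602.2, -374.6]), array([35.1, 49.9]), 0.94) [ 0.6015 -0.3741  0.0386]
blk [437. 236.] 267 (array([ 511.2, -370.5]), array([48.3, 33.2]), 88.99) [ 0.511  -0.37    0.0392]
blk [433. 278.] 280 (array([ 406.2, -357.4]), array([49.9, 32.5]), 88.68) [ 0.407  -0.3571  0.039 ]
tray (array([ 545.3, -319.6]), array([194.8, 354.5]), 84.46)
grip 617 (array([531.9, 303.2]), array([ 30.5, 190.8]), 88.08) [0.43635935 0.2847959  0.15039004] [0.62668221 0.32142092 0.24983483]
scene
bench z 0.001229287047025962 0.0018663961973420344
flange top 692 0.09876904153367488 (array([536.3,  14.1]), array([208. , 294.2]), 84.26)
ledge 1376 0.05629607082479832 (array([574.7,   9. ]), array([212.2, 374.4]), 83.71)
block 2728 0.04149080019692858 (array([586.6,  11.5]), array([209.5, 393.5]), 84.55)
cop [305. 229.] 102 (array([ 418. , -277.7]), array([110.6,  17.1]), 84.94) [ 0.4182 -0.2794  0.0304]
cop [274. 239.] 110 (array([ 519.7, -292.1]), array([110.9,  17.5]), 86.58) [ 0.521  -0.29    0.0303]
cop [248. 249.] 119 (array([ 608.6, -295.5]), array([115.8,  16.3]), 86.81) [ 0.6085 -0.2971  0.0305]
tray (array([ 508. , -319.4]), array([217.3, 292.8]), 84.41)
grip 633 (array([495.5, 309.3]), array([27. , 87.8]), 89.23) [0.45181967 0.29593544 0.19196025] [0.53940636 0.32304902 0.24977887]
```

View pics/tray.png

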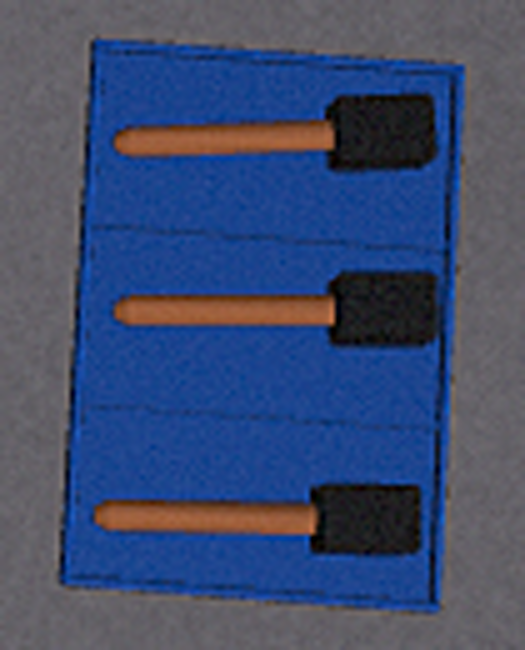

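View pics/clamp.png

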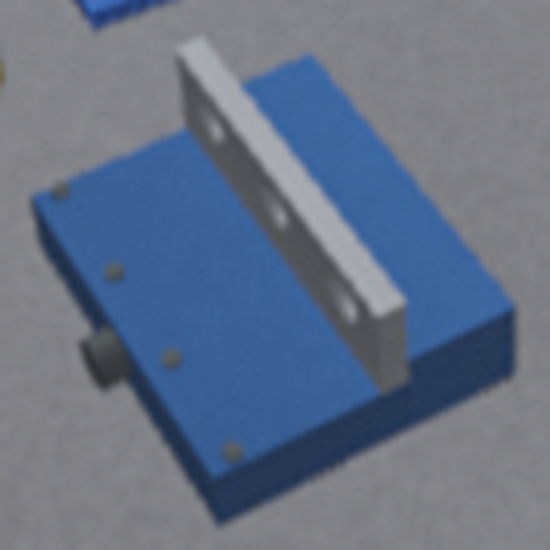

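The top crop shows three arms lying correctly in the tray, heads at top pixel ~(436,201), (437,237), (433,279). The clamp crop shows all three holes free and the ledge on the robot's side. Next I'll take closer measurements with the wrist camera.

```bash
python3 - <<'E'
from h import *
s=observe(); c=get_calibration("wrist")
from scipy.spatial.transform import Rotation as R
Rt=R.from_euler("xyz",s["tcp_rot"]).as_matrix(); T=c["world_from_camera"]
print("cam in tool",np.round(Rt.T@(T[:3,3]-s["eef_pos"]),3),np.round(Rt.T@T[:3,:3],2).tolist(),c["intrinsics"][0,0])
import sys
move_l([.186,.597,.40],feed=.3)
# try views: yaw choices
for nm,pos in(("pump",[.50,.30,.48]),("clamp",[.60,0,.42]),("tray",[.50,-.31,.42])):
    for yaw in (0,np.pi/2,-np.pi/2,np.pi):
        q=inverse_kinematics(pos,[np.pi,0,yaw]); print(nm,round(yaw,2),None if q is None else np.round(q,2))
E
```

```text
cam in tool [ 0.082 -0.    -0.142] [[0.0, -0.95, -0.32], [1.0, 0.0, -0.0], [0.0, -0.32, 0.95]] 331.69635873075845
pump 0 [ 0.41  0.09  1.22 -0.    1.84  1.98]
pump 1.57 [ 0.41  0.09  1.22 -0.    1.84  0.41]
pump -1.57 None
pump 3.14 [ 0.41  0.09  1.22  0.    1.84 -1.17]
clamp 0 [-0.13  0.11  1.3  -0.    1.73  1.44]
clamp 1.57 [-0.13  0.11  1.3   0.    1.73 -0.13]
clamp -1.57 None
clamp 3.14 [-0.13  0.11  1.3   0.    1.73 -1.7 ]
tray 0 [-0.69  0.08  1.33 -0.    1.73  0.88]
tray 1.57 [-0.69  0.08  1.33  0.    1.73 -0.69]
tray -1.57 [-0.69  0.08  1.33 -0.    1.73  2.45]
tray 3.14 [-0.69  0.08  1.33  0.    1.73 -2.26]
```

```bash
python3 - <<'E'
from h import *
for nm,pos,yaw in(("pump",[.52,.36,.44],np.pi/2),("clamp",[.56,0,.34],np.pi),("tray",[.505,-.24,.38],np.pi/2)):
    movep(pos,[np.pi,0,yaw]); hold(.3)
    p,P=cloud("wrist"); np.savez(f"pics/w_{nm}.npz",p=p,P=P)
    print(nm,observe()["time_s"])
A=np.load("pics/w_pump.npz")["p"];B=np.load("pics/w_clamp.npz")["p"]
C=np.load("pics/w_tray.npz")["p"]
cv2.imwrite("pics/w3.png",np.vstack([np.hstack([cv2.resize(x[...,::-1].astype(np.uint8),(400,300)) for x in (A,B)]),np.hstack([cv2.resize(C[...,::-1].astype(np.uint8),(400,300)),np.zeros((300,400,3),np.uint8)])]))
E
```

```text
pump 2.7833
clamp 5.025
tray 6.425
```

View pics/w3.png

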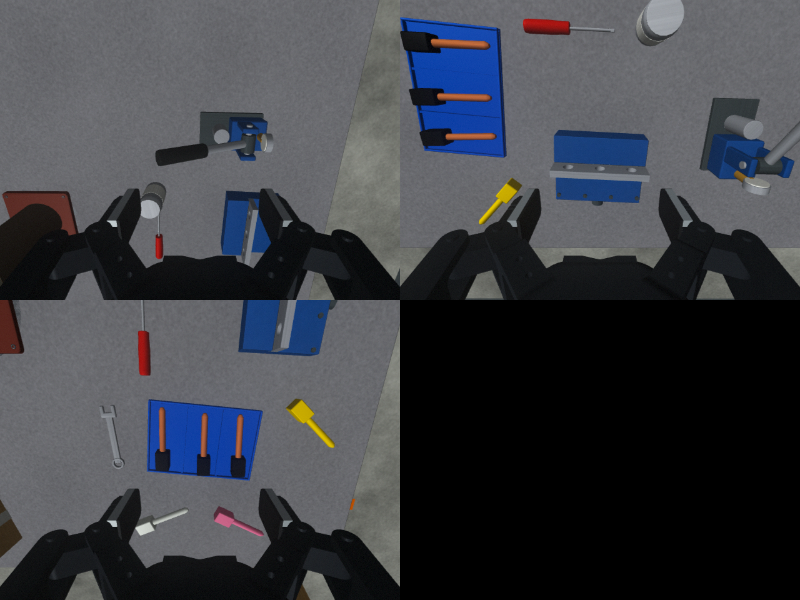

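The wrist views show the pump (grip at ~(182,155) in its panel), the clamp with its three hole mouths visible, and the tray with its three black/copper arms. The yellow, white and pink look-alikes are outside the tray. Now I'll fit the geometry.

```bash
cat >> h.py <<'E'
def find_arms(p,P,reg,zlo=.0):
    "reg=(x0,x1,y0,y1): black head tops and copper stems, paired -> [(face_xy, head_c_xy, yaw, head_z)]"
    r,g,b=p[...,0],p[...,1],p[...,2]; x,y,z=P[...,0],P[...,1],P[...,2]
    R=(x>reg[0])&(x<reg[1])&(y>reg[2])&(y<reg[3])&(z>zlo+.01)
    cop=R&(r>1.5*b)&(r>70)&(g<.75*r)&(g>.3*r)&(b>.15*r); out=[]
    blk=R&(p.max(-1)<60)&(z>zlo+.033)&(z<zlo+.05)
    n,L,S,C=cv2.connectedComponentsWithStats(cop.astype(np.uint8))
    n2,L2,S2,_=cv2.connectedComponentsWithStats(blk.astype(np.uint8))
    H=[P[L2==j] for j in range(1,n2) if S2[j,4]>100]
    for i in range(1,n):
        if S[i,4]<100: continue
        st=P[L==i]; (cx,cy),(w,h),a=cv2.minAreaRect((st[:,:2]*1000).astype(np.float32))
        c=np.array([cx,cy])/1000
        if not H: continue
        hd=min(H,key=lambda q:np.linalg.norm(np.median(q[:,:2],0)-c)); (hx,hy),hs,_=cv2.minAreaRect((hd[:,:2]*1000).astype(np.float32)); hc=np.array([hx,hy])/1000
        ax=cv2.fitLine((st[:,:2]).astype(np.float32),cv2.DIST_HUBER,0,1e-5,1e-5).ravel()[:2]
        if ax@(c-hc)<0: ax=-ax
        out.append((c,hc,np.arctan2(ax[1],ax[0]),np.median(hd[:,2]),np.round(sorted(hs),1),np.round(sorted((w,h)),1)))
    return out
E
python3 - <<'E'
from h import *
d=np.load("pics/w_tray.npz");p,P=d["p"],d["P"]
for a in find_arms(p,P,(.3,.72,-.48,-.18)): print("arm stemc",np.round(a[0],4),"head",np.round(a[1],4),"yaw",round(np.degrees(a[2]),2),"z",round(a[3],4),a[4],a[5])
r,g,b=p[...,0],p[...,1],p[...,2];x,y,z=P[...,0],P[...,1],P[...,2]
bl=(b>1.5*r)&(b>60)&(y<-.18)&(y>-.46)&(x<.72)&(x>.3)&(z<.03); bl=cv2.morphologyEx(bl.astype(np.uint8),cv2.MORPH_OPEN,np.ones((5,5)))>0
print("tray",rect(P[bl]),"floor z",np.median(z[bl]))
for nm in("clamp","tray"):
    d=np.load(f"pics/w_{nm}.npz");p,P=d["p"],d["P"];r,g,b=p[...,0],p[...,1],p[...,2];x,y,z=P[...,0],P[...,1],P[...,2]
    R=(abs(y)<.16)&(x>.5)&(x<.85); blu=(b>1.3*r)&(b>50)
    for k,m in(("flange",R&~blu&(z>.093)&(z<.103)),("ledge",R&blu&(z>.05)&(z<.06)),("block",R&blu&(z>.033)&(z<.046))):
        m=cv2.morphologyEx(m.astype(np.uint8),cv2.MORPH_OPEN,np.ones((3,3)))>0
        if m.sum()>50: print(nm,k,m.sum(),rect(P[m]),np.median(z[m]))
d=np.load("pics/w_clamp.npz");p,P=d["p"],d["P"];crop(p,205,300,240,400,5,"pics/holes.png")
d=np.load("pics/w_pump.npz");p,P=d["p"],d["P"];x,y,z=P[...,0],P[...,1],P[...,2]
m=(y>.15)&(y<.5)&(x>.3)&(x<.85)&(z>.15)&(z<.26)&(p.max(-1)<60)
m=cv2.morphologyEx(m.astype(np.uint8),cv2.MORPH_OPEN,np.ones((3,3)))>0
print("grip",m.sum(),rect(P[m]),cv2.fitLine(P[m].astype(np.float32),cv2.DIST_HUBER,0,1e-5,1e-5).ravel(),P[m].min(0),P[m].max(0))
E
```

```text
arm stemc [ 0.413  -0.2777] head [ 0.411  -0.3562] yaw 86.68 z 0.0388 [33.9 49.6] [ 15.6 110.4]
arm stemc [ 0.5168 -0.291 ] head [ 0.5155 -0.3694] yaw 88.58 z 0.0389 [32.3 48.6] [ 13.6 110.1]
arm stemc [ 0.6039 -0.294 ] head [ 0.6054 -0.3737] yaw 90.6 z 0.0388 [32.5 50.2] [ 13.4 109.9]
tray (array([ 510.4, -316.5]), array([197.3, 284.4]), 84.51) floor z 0.005234126450388232
clamp flange 1866 (array([6.679e+02, 5.000e-01]), array([204.4,  16.2]), 86.98) 0.0978497447838296
clamp ledge 6425 (array([629.9,   2. ]), array([204.7,  63.5]), 87.11) 0.05492628845430714
clamp block 4685 (array([ 6.821e+02, -1.000e-01]), array([203.7, 168. ]), 86.85) 0.04000380220312966
tray flange 1100 (array([664.5, -64.9]), array([75.9, 15.7]), 86.8) 0.09784802981503496
tray ledge 4016 (array([626.9, -56.8]), array([88.3, 63. ]), 87.27) 0.054842485753264614
tray block 4486 (array([722.7, -56.4]), array([101.2,  83.1]), 84.96) 0.03990165555357697
grip 2025 (array([488. , 308.5]), array([28.1, 96. ]), 89.81) [ 0.8738063   0.01112354 -0.48614696  0.47630414  0.31060973  0.23330347] [0.43994725 0.29431864 0.18544866] [0.5359931  0.32260763 0.24986537]
```

View pics/holes.png

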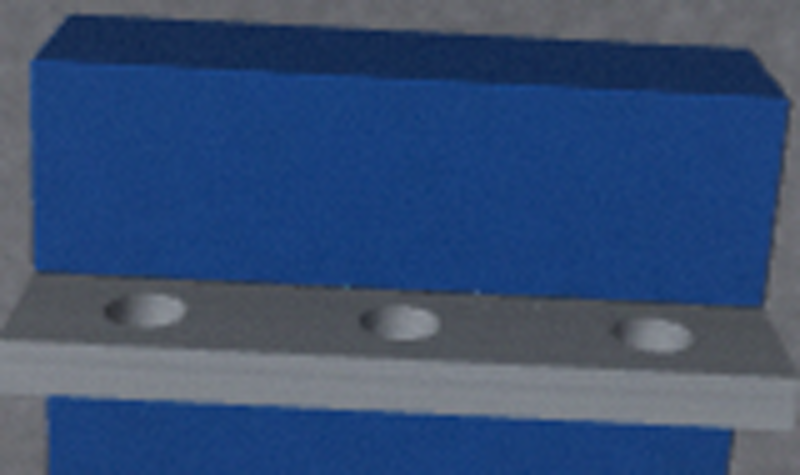

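The crop shows the three holes free at (147,310), (400,323) and (654,335), evenly spaced with the flange. Clamp origin is ≈(.6606,.0007), yaw −3°. Now the first arm.

```bash
cat >> h.py <<'E'
CO=np.array([.6606,.0007]);CY=np.radians(-3.0)
cx=np.array([np.cos(CY),np.sin(CY)]);cy=np.array([-np.sin(CY),np.cos(CY)])
TO=np.array([.5104,-.3165]);TY=np.radians(-5.5)
tx=np.array([np.cos(TY),np.sin(TY)]);ty=np.array([-np.sin(TY),np.cos(TY)])
pi=np.pi; REG=(.3,.72,-.48,-.18)
def xyz(a,z): return [a[0],a[1],z]
def look_tray(reg=REG):
    movep([.505,-.24,.38],[pi,0,pi/2]); hold(.2)
    p,P=cloud("wrist"); return find_arms(p,P,reg)
def st(t=""):
    s=observe(); print(t,"t",round(s["time_s"],1),"pos",np.round(s["eef_pos"],4),"open",round(s["opening"],4),"gf",round(float(np.max(s["grasp_force"])),1),"F",np.round(s["ft_force"],1),flush=True); return s
def grasp(xy,yaw,zb,f=70):
    "grip a head lying with its underside at zb"
    gripper_to(.052); movep(xyz(xy,zb+.12),[pi,0,yaw]); move_l(xyz(xy,zb+.004),feed=.12,max_force=15)
    gripper_to(0.0,f_grip=f); return st("grasped")
def clamp_pt(s,l): return CO+s*cx+l*cy
E
python3 - <<'E'
from h import *
A=look_tray()
for a in A: print(np.round(a[1],4),round(np.degrees(a[2]),1))
a=min(A,key=lambda a:a[1][0])
grasp(a[1],a[2],.005)
s=observe()["eef_pos"]
move_l(xyz(s,.20),feed=.2)
st("lifted")
pre=clamp_pt(-.155,.068)
movep(xyz(pre,.14),[pi,0,CY]); move_l(xyz(pre,.0605),feed=.1); hold(.3); st("pre")
for n in("top","scene"):
    p,P=cloud(n); np.savez(f"pics/pre_{n}.npz",p=p,P=P)
a=np.load("pics/pre_top.npz")["p"];b=np.load("pics/pre_scene.npz")["p"]
f=lambda p,r0,c0:cv2.resize(p[r0:r0+120,c0:c0+100,::-1].astype(np.uint8),None,fx=4,fy=4,interpolation=cv2.INTER_CUBIC)
cv2.imwrite("pics/pre.png",np.hstack([f(a,135,235),f(b,265,235)]))
E
```

```text
[ 0.4113 -0.3566] 87.4
[ 0.5154 -0.3697] 88.7
[ 0.6055 -0.3733] 90.5
grasped t 9.9 pos [ 0.4119 -0.3575  0.0103] open 0.0332 gf 70.9 F [-1.3  0.2  7.2]
lifted t 11.0 pos [ 0.4112 -0.3566  0.1982] open 0.0328 gf 69.8 F [-0.6 -0.2 -4. ]
pre t 14.3 pos [0.5098 0.0767 0.0611] open 0.0329 gf 69.8 F [ 0.2 -0.8 -2.9]
```

View pics/pre.png

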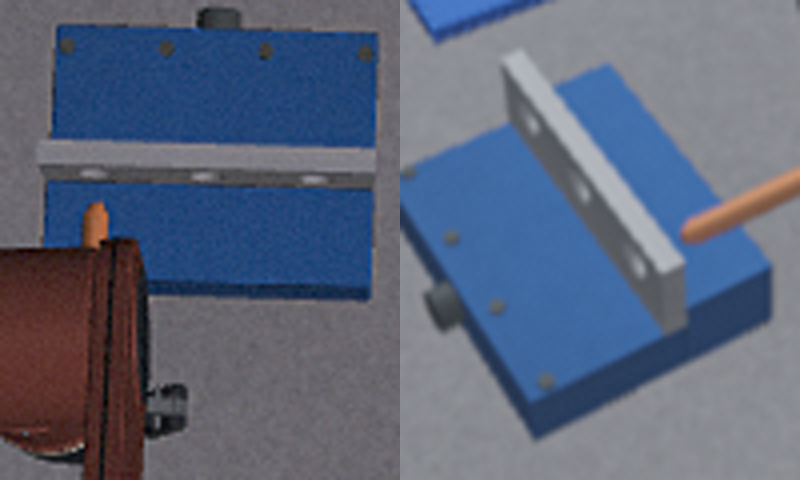

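The tip is in front of hole0: stem at crop (95,225), hole at (93,174). Now the lateral offset numerically, stem against flange in the same camera.

```bash
cat >> h.py <<'E'
def lateral(p,P,l0):
    "stem line in clamp frame, plus flange-top mid as reference, same camera"
    r,g,b=p[...,0],p[...,1],p[...,2]; u=(P[...,:2]-CO)@cx; v=(P[...,:2]-CO)@cy; z=P[...,2]
    fl=(abs(v)<.15)&(u>-.02)&(u<.04)&(z>.092)&(z<.104); F=rect(np.stack([u[fl],v[fl]],-1))
    m=(r>1.5*b)&(r>70)&(g<.75*r)&(abs(v-l0)<.03)&(u<-.002)&(u>-.2)&(z>.05)&(z<.1)
    k=np.polyfit(u[m],v[m],1); uu=u[m]
    fv=[v[fl].min(),v[fl].max()]
    w=cv2.minAreaRect((np.stack([u[m],v[m]],-1)*1000).astype(np.float32))
    print("flange",F,"stem n",m.sum(),"u",uu.min().round(4),uu.max().round(4),"v@0",np.polyval(k,0).round(4),"slope",np.degrees(np.arctan(k[0])).round(2),"rect",np.round(w[0],1),np.round(w[1],1),"zmax",np.percentile(z[m],95).round(4))
E
python3 - <<'E'
from h import *
for n in("top","scene"):
    d=np.load(f"pics/pre_{n}.npz"); print(n); lateral(d["p"],d["P"],.068)
s=observe();print(clamp_pt(-.155,.068),s["eef_pos"],s["tcp_rot"])
E
```

```text
top
flange (array([ 3.9, -1.6]), array([ 17.7, 204.4]), 0.06) stem n 57 u -0.0505 -0.023 v@0 0.0641 slope -2.21 rect [-36.8  65.4] [27.2 12.8] zmax 0.0838
scene
flange (array([ 9.8, -0.8]), array([208.5,  17.6]), 89.59) stem n 214 u -0.1288 -0.0166 v@0 0.0713 slope 0.17 rect [-73.5  71.3] [113.4  21.8] zmax 0.0843
[0.50937127 0.07671888] [0.50955966 0.07674194 0.06078926] [-3.14156454e+00 -5.69246797e-04 -5.22810184e-02]
```

Aligned within about 1 mm, so insert.

```bash
cat >> h.py <<'E'
def insert(l):
    hit=move_l(xyz(clamp_pt(-.02,l),.0605),feed=.05,max_force=14)
    s=st(f"insert hit={hit}"); u=(s["eef_pos"][:2]-CO)@cx; print("u",u.round(4)); return u
def release(l):
    gripper_to(.052); s=observe()["eef_pos"]; move_l(xyz(s,.17),feed=.2); st("released")
E
python3 - <<'E'
from h import *
if insert(.068)>-.032: release(.068)
E
```

```text
insert hit=True t 16.8 pos [0.6379 0.07   0.0603] open 0.0331 gf 70.7 F [-1.5  0.6  5.5]
u -0.0263
released t 17.8 pos [0.6356 0.07   0.1688] open 0.0521 gf 0.0 F [-0.2  0.4 -1. ]
```

```bash
python3 - <<'E'
from h import *
A=look_tray()
p,P=cloud("top"); crop(p,130,230,235,345,6,"pics/after1.png")
for a in A: print(np.round(a[1],4),round(np.degrees(a[2]),1),a[4],a[5])
a=min(A,key=lambda a:abs(a[1][0]-.515))
grasp(a[1],a[2],.005)
s=observe()["eef_pos"]; move_l(xyz(s,.20),feed=.2); st("lifted")
pre=clamp_pt(-.155,0)
movep(xyz(pre,.14),[pi,0,CY]); move_l(xyz(pre,.0605),feed=.1); hold(.3); st("pre")
for n in("top","scene"):
    p,P=cloud(n)
    try: lateral(p,P,0)
    except Exception as e: print(n,e)
    if n=="scene": crop(p,265,385,225,355,5,"pics/pre2.png")
E
```

```text
[ 0.515  -0.3691] 88.8 [32.2 48.4] [ 14.2 110.9]
[ 0.6049 -0.3737] 90.7 [32.6 50.2] [ 14.8 110.3]
grasped t 22.8 pos [ 0.5158 -0.3699  0.0105] open 0.033 gf 71.4 F [-0.9  1.   4.8]
lifted t 23.9 pos [ 0.5149 -0.3691  0.1978] open 0.033 gf 70.3 F [-0.   0.2 -3.6]
pre t 27.0 pos [0.5062 0.0088 0.0611] open 0.033 gf 70.3 F [ 0.1 -0.8 -3.2]
flange (array([-1.3, -1.7]), array([ 27.1, 204. ]), 0.47) stem n 66 u -0.054 -0.0241 v@0 -0.0036 slope -1.58 rect [-39.3  -2.6] [14.5 28.7] zmax 0.0847
flange (array([ 0.2, -0.3]), array([ 37. , 207.3]), 0.47) stem n 194 u -0.1288 -0.0179 v@0 0.0033 slope 0.02 rect [-73.5   4. ] [110.8  18.3] zmax 0.0842
```

View pics/pre2.png

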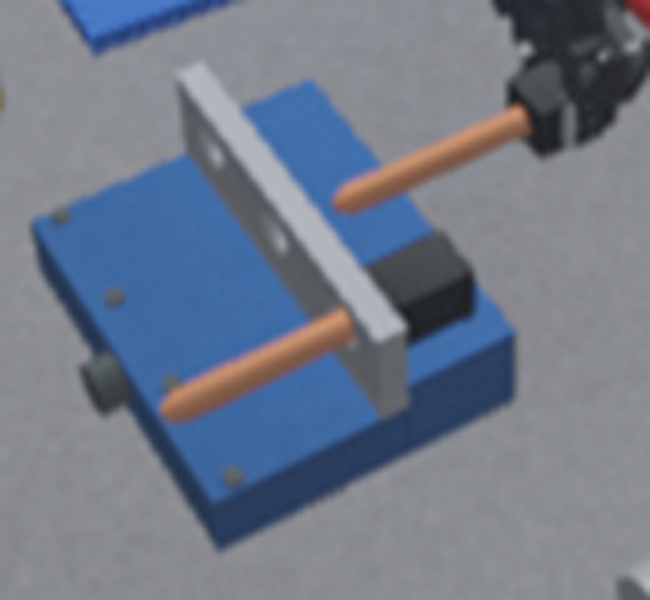

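The first arm is seated: its head (crop 425,285) touches the flange and the stem comes out at the back. The second is aligned with the middle hole. I'll insert it, then do the third.

```bash
python3 - <<'E'
from h import *
import sys
if insert(0)<-.032: sys.exit("stuck")
release(0)
A=look_tray()
for a in A: print(np.round(a[1],4),round(np.degrees(a[2]),1),a[4],a[5])
if len(A)!=1: sys.exit("?")
a=A[0]
grasp(a[1],a[2],.005)
s=observe()["eef_pos"]; move_l(xyz(s,.20),feed=.2); st("lifted")
pre=clamp_pt(-.155,-.068)
movep(xyz(pre,.14),[pi,0,CY]); move_l(xyz(pre,.0605),feed=.1); hold(.3); st("pre")
for n in("top","scene"):
    p,P=cloud(n)
    try: lateral(p,P,-.068)
    except Exception as e: print(n,e)
E
```

```text
insert hit=True t 29.5 pos [0.6356 0.002  0.0605] open 0.0326 gf 71.4 F [-2.3 -0.2  5.9]
u -0.0251
released t 30.5 pos [0.633  0.0023 0.1689] open 0.0521 gf 0.0 F [ 0.6  0.7 -0.7]
[ 0.605  -0.3737] 90.9 [32.4 50. ] [ 14.1 110. ]
grasped t 35.4 pos [ 0.6059 -0.3744  0.0107] open 0.0327 gf 71.4 F [-0.5 -1.2  4.9]
lifted t 36.5 pos [ 0.6049 -0.3737  0.1976] open 0.0327 gf 70.4 F [-1.1  0.1 -3.1]
pre t 39.5 pos [ 0.5026 -0.0592  0.0611] open 0.033 gf 70.4 F [ 0.3  0.2 -3. ]
flange (array([-3.2, -1.6]), array([ 31.9, 204.4]), 0.33) stem n 68 u -0.0528 -0.0223 v@0 -0.0689 slope 1.54 rect [-37.6 -69.5] [30.6 12.3] zmax 0.0838
flange (array([-0.6,  0.1]), array([ 38.4, 207.3]), 0.11) stem n 170 u -0.1279 -0.0176 v@0 -0.064 slope 0.31 rect [-73.1 -64.4] [110.6  17.6] zmax 0.084
```

```bash
cat >> h.py <<'E'
def check_clamp(name):
    movep([.56,0,.34],[pi,0,pi]); hold(.2); p,P=cloud("wrist")
    u=(P[...,:2]-CO)@cx; v=(P[...,:2]-CO)@cy; z=P[...,2]
    for l in(.068,0,-.068):
        m=(abs(v-l)<.03)&(u<.003)&(u>-.15)&(z>.083)&(z<.094)&(p.max(-1)<70)
        if m.sum()>50: print("head",l,"u",np.percentile(u[m],[1,99]).round(4),"v",np.percentile(v[m],[1,99]).round(4),"z",np.median(z[m]).round(4))
        else: print("none at",l)
    crop(p,190,290,230,410,4,name)
E
python3 - <<'E'
from h import *
import sys
if insert(-.068)<-.032: sys.exit("stuck")
release(-.068)
check_clamp("pics/allin.png")
gripper_to(0)
q=inverse_kinematics([.478,.311,.30],[pi,0,0]);print(np.round(q,2)); st()
E
```

```text
insert hit=True t 41.9 pos [ 0.6306 -0.0659  0.0606] open 0.033 gf 71.4 F [-1.6  0.   5.6]
u -0.0265
released t 43.0 pos [ 0.6284 -0.0655  0.1689] open 0.0522 gf 0.0 F [-0.1 -0.2 -0.1]
head 0.068 u [-0.0502 -0.0014] v [0.051  0.0839] z 0.0887
head 0 u [-0.0502 -0.0014] v [-0.0165  0.0164] z 0.0888
head -0.068 u [-0.0502 -0.0015] v [-0.0847 -0.0513] z 0.0888
[ 0.44  0.05  1.58 -0.    1.51  2.01]
 t 46.4 pos [0.56 0.   0.34] open -0.0001 gf 0.0 F [ 0.5 -0.3  0.2]
```

View pics/allin.png

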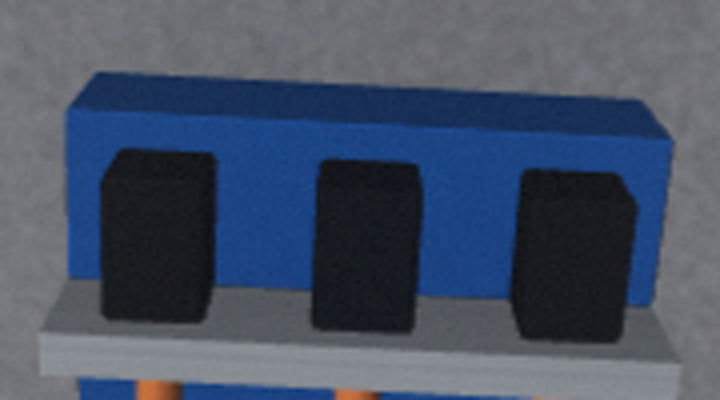

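All three heads, at crop (155,240), (368,250) and (572,260), sit against the flange and on the ledge. Now the first pump stroke, with checks.

```bash
cat >> h.py <<'E'
def lev(P,p):
    x,y,z=P[...,0],P[...,1],P[...,2]
    m=(y>.26)&(y<.36)&(x>.36)&(x<.56)&(z>.06)&(z<.28)&(p.max(-1)<60)
    m=cv2.morphologyEx(m.astype(np.uint8),cv2.MORPH_OPEN,np.ones((3,3)))>0
    d=cv2.fitLine(P[m].astype(np.float32),cv2.DIST_HUBER,0,1e-5,1e-5).ravel()
    print("grip n",m.sum(),"elev deg",np.degrees(np.arctan2(-d[2]*np.sign(d[0]),abs(d[0]))).round(1),"zrange",np.percentile(z[m],[2,98]).round(3))
def stroke():
    move_l([.478,.311,.245],feed=.2)
    h=move_l([.448,.311,.092],feed=.1,max_force=40); hold(.3); s=st(f"down hit={h}")
    return s
E
python3 - <<'E'
from h import *
movep([.478,.311,.30],[pi,0,0])
p,P=cloud("scene"); lev(P,p)
stroke()
p,P=cloud("scene"); lev(P,p); a=p
move_l([.478,.311,.275],feed=.25); hold(1.6); st("up")
p,P=cloud("scene"); lev(P,p)
f=lambda p:p[270:450,320:500].astype(np.uint8)
crop(np.hstack([f(a),f(p)]),0,180,0,360,2.2,"pics/pump1.png")
E
```

```text
grip n 592 elev deg 30.1 zrange [0.2   0.248]
down hit=True t 51.6 pos [0.4542 0.3126 0.1054] open 0.0 gf 8.6 F [-6.6 -3.6 15.6]
grip n 1437 elev deg -88.4 zrange [0.096 0.277]
up t 54.1 pos [0.478 0.311 0.275] open -0.0 gf 0.0 F [-0.7  0.3  0. ]
grip n 572 elev deg 29.9 zrange [0.201 0.248]
```

View pics/pump1.png

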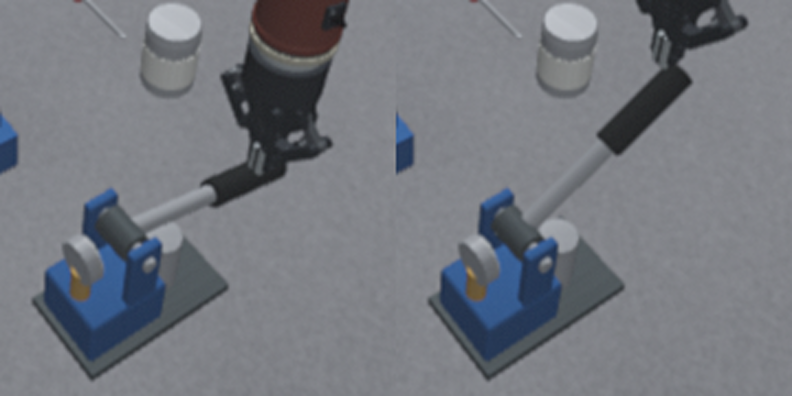

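The left crop shows the lever fully down (grip tip z .105, at the stop); the right shows it fully back up. Three more strokes.

```bash
python3 - <<'E'
from h import *
for i in range(3):
    s=stroke(); assert s["eef_pos"][2]<.112
    move_l([.478,.311,.275],feed=.25); hold(1.6); p,P=cloud("scene"); lev(P,p)
move_l([.478,.311,.36],feed=.3)
check_clamp("pics/x.png"); st()
E
```

```text
down hit=True t 56.1 pos [0.4545 0.3127 0.1055] open 0.0002 gf 8.4 F [-5.9 -3.  15. ]
grip n 588 elev deg 30.0 zrange [0.2   0.248]
down hit=True t 60.6 pos [0.454  0.3127 0.1053] open 0.0001 gf 8.7 F [-6.9 -3.8 16.1]
grip n 590 elev deg 30.1 zrange [0.199 0.248]
down hit=True t 65.1 pos [0.4539 0.3127 0.1052] open -0.0002 gf 8.7 F [-7.1 -3.2 15.4]
grip n 589 elev deg 30.0 zrange [0.2   0.248]
head 0.068 u [-0.0501 -0.0017] v [0.051  0.0839] z 0.0887
head 0 u [-0.0499 -0.0014] v [-0.0163  0.0165] z 0.0888
head -0.068 u [-0.0501 -0.0016] v [-0.0844 -0.0512] z 0.0888
 t 71.4 pos [5.6e-01 1.0e-04 3.4e-01] open 0.0002 gf 0.0 F [ 1.4  0.4 -0.3]
```

Four full strokes done and all arms still seated. Now pull the first one out and lay it down.

```bash
cat >> h.py <<'E'
def pull(l):
    grasp(clamp_pt(-.026,l),CY,.055)
    s=observe()["eef_pos"]; move_l(xyz(s,s[2]+.0015),feed=.02)
    move_l(xyz(clamp_pt(-.175,l),s[2]+.0015),feed=.1); s=st("pulled")
    move_l(xyz(s["eef_pos"],.2),feed=.2); return st("lifted")
def place(t):
    c=TO+t*tx-.055*ty
    movep(xyz(c,.15),[pi,0,TY+pi/2]); st("above"); move_l(xyz(c,.03),feed=.15); h=move_l(xyz(c,.0095),feed=.04,max_force=8)
    st(f"placed {h}"); gripper_to(.052); s=observe()["eef_pos"]; move_l(xyz(s,.2),feed=.2)
E
python3 - <<'E'
from h import *
pull(-.068); place(.092)
for a in look_tray(): print(np.round(a[1],4),round(np.degrees(a[2]),1),a[3],a[4],a[5])
st()
E
```

```text
grasped t 76.0 pos [ 0.632  -0.066   0.0605] open 0.0329 gf 71.7 F [-1.5  0.6  5.7]
pulled t 77.9 pos [ 0.4828 -0.0582  0.0621] open 0.0325 gf 71.0 F [ 0.3 -0.2 -3.5]
lifted t 78.8 pos [ 0.482  -0.0579  0.1986] open 0.0332 gf 70.9 F [-0.3  0.4 -3.5]
above t 80.5 pos [ 0.5966 -0.3794  0.1495] open 0.0328 gf 70.7 F [ 0.6 -0.1 -1.9]
placed True t 81.9 pos [ 0.5967 -0.3802  0.0105] open 0.0331 gf 71.6 F [ 0.6 -0.6  4.8]
[ 0.5964 -0.3806] 84.5 0.03885186224968712 [33.3 49.8] [ 13.7 110. ]
 t 84.5 pos [ 0.5049 -0.2404  0.3783] open 0.052 gf 0.0 F [0.5 0.6 0.2]
```

```bash
python3 - <<'E'
from h import *
import sys
check_clamp("pics/x.png")
for l,t in((0,0),(.068,-.092)):
    s=pull(l)
    if s["opening"]<.03: sys.exit("lost")
    place(t)
    for a in look_tray(): print(np.round(a[1],4),round(np.degrees(a[2]),1),a[3].round(4),a[4],a[5])
p,P=cloud("wrist"); crop(p,140,460,180,480,1.8,"pics/final_w.png"); st()
E
```

```text
head 0.068 u [-0.0501 -0.0016] v [0.0511 0.0841] z 0.0887
head 0 u [-0.05   -0.0015] v [-0.0165  0.0164] z 0.0888
none at -0.068
grasped t 90.2 pos [0.6354 0.002  0.0605] open 0.0326 gf 72.6 F [-2.1  0.3  5.5]
pulled t 92.1 pos [0.4864 0.0098 0.0621] open 0.0332 gf 71.7 F [-0.2  0.7 -3.7]
lifted t 93.0 pos [0.4856 0.0099 0.1987] open 0.0327 gf 71.6 F [ 0.2  0.  -4.9]
above t 94.8 pos [ 0.5052 -0.3706  0.1496] open 0.0332 gf 71.4 F [-0.3  0.1 -4.3]
placed True t 96.3 pos [ 0.5051 -0.3713  0.0105] open 0.0329 gf 72.2 F [ 1.3 -0.9  4.6]
[ 0.5059 -0.3714] 84.3 0.0389 [33.6 49.4] [ 14.4 110.1]
[ 0.5967 -0.3803] 84.4 0.0389 [32.7 49.8] [ 13.4 110.5]
grasped t 102.4 pos [0.6392 0.0699 0.0605] open 0.0331 gf 71.6 F [-0.9  0.7  6.3]
pulled t 104.3 pos [0.49   0.0777 0.0621] open 0.033 gf 70.9 F [-0.5 -0.4 -2.4]
lifted t 105.2 pos [0.4891 0.0777 0.1987] open 0.0332 gf 70.8 F [-0.8 -0.2 -3.3]
above t 107.2 pos [ 0.4138 -0.3619  0.1497] open 0.0331 gf 70.6 F [ 0.  -0.3 -2.4]
placed True t 108.7 pos [ 0.4135 -0.3624  0.0104] open 0.033 gf 71.3 F [ 1.8 -1.1  4.2]
[ 0.4147 -0.3631] 84.4 0.0388 [33.4 49.9] [ 16.1 110.4]
[ 0.5054 -0.3711] 84.5 0.0389 [32.8 50. ] [ 13.6 109.7]
[ 0.5964 -0.3804] 84.6 0.0388 [32.8 49.8] [ 13.3 110.2]
 t 111.3 pos [ 0.5044 -0.2406  0.3789] open 0.0522 gf 0.0 F [ 0.3 -0.2 -0.5]
```

View pics/final_w.png

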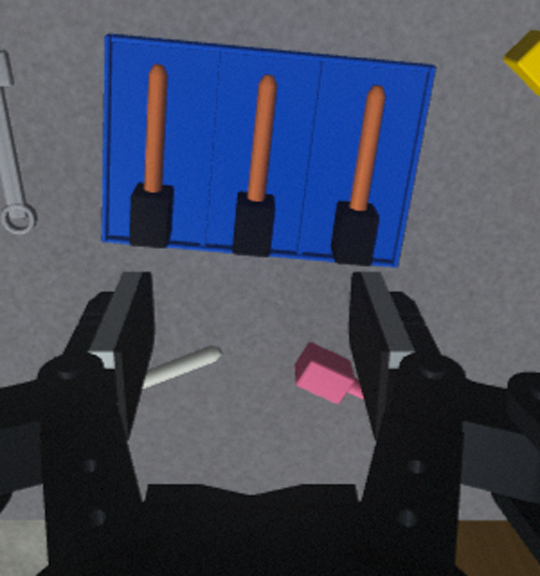

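The three arms lie flat, one per compartment (heads at crop (152,215), (254,222) and (355,233)). The look-alikes and the wrench are where they were.

```bash
python3 -c "
from plant import *
print(job_done())"
```

```text
the job is handed in; nothing more can be done
None
```

All three arms were seated in the flange, pressed with four full pump strokes, pulled out and laid flat in the tray, one per compartment; the job is handed in (about 111 s of the 210 s used; no verdict was returned).

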